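# Level the ring balance on the radio bench

## Task

Take the aluminium ring from the lower, heavier pan of the balance and put it on the red spindle of the other pan, seated fully down on the collar, so that both pans come to rest level; then let go. The spindle may stand anywhere along its slot, so feel for its pin gently with the ring: the balance is delicate, and neither pan may ever be pressed with more than 20 N. Leave the other rings on their posts and everything else on the bench where it is.

Things in the scene. Friction and masses are not known exactly. Their poses are not given: they have to be found in the camera images.
- balance: Grey two-pan bench balance, fixed to the table; housing 150 (x) x 350 (y) x 49 high, origin under its centre, z up. Left pan centred at y = +120 of this frame, right pan at y = -120: flat plates 190 (x) x 130 (y) without rim, tops 78 above the table when level. Between them a white plate, 70 wide, up to 100 high, with a red needle that leans when not level. All sizes in mm.
- pan_l (a joint): height of the left (+y) pan above level, in m: positive up, hard stops at -0.009 and 0.009; the pan stays horizontal, the other goes the opposite way. The heavier pan reads negative. It springs: about 0.22 N per mm of travel, on top of the difference in load.
- l_post (a point): foot of the fixed steel post of the left (+y) pan (far half), on the pan's top face, moving with the pan; axes as the balance's. Post diameter 11, 50 high. At the start two rings are stacked on it.
- l_slot (a point): middle of the left (+y) pan's slot, on its top face (near half), axes as the balance's. A red spindle (collar diameter 28, 12 high; pin diameter 12, its top 38 above the pan) stands ANYWHERE from -11 to +11 along the slot (y), no play in x: unmeasured, feel for it. 3 N of friction holds it; light rubbing does not shift it. A ring seated on the collar has its centre 23 above the pan.
- pan_r (a joint): height of the right (-y) pan above level, in m: positive up, hard stops at -0.009 and 0.009; the pan stays horizontal, the other goes the opposite way. The heavier pan reads negative. It springs: about 0.22 N per mm of travel, on top of the difference in load.
- r_post (a point): foot of the fixed steel post of the right (-y) pan (far half), on the pan's top face, moving with the pan; axes as the balance's. Post diameter 11, 50 high. At the start two rings are stacked on it.
- r_slot (a point): middle of the right (-y) pan's slot, on its top face (near half), axes as the balance's. A red spindle (collar diameter 28, 12 high; pin diameter 12, its top 38 above the pan) stands ANYWHERE from -11 to +11 along the slot (y), no play in x: unmeasured, feel for it. 3 N of friction holds it; light rubbing does not shift it. A ring seated on the collar has its centre 23 above the pan.
- brass_mid (a point): centre of the yellow brass ring: outer diameter 36, bore 15, height 24, 186 g; lowest on one of the posts (either pan)
- black_mid (a point): centre of the black plastic ring: outer diameter 36, bore 15, height 24, 26 g; lowest on the other post
- alu_a_mid (a point): centre of an aluminium ring: outer diameter 44, bore 15, height 22, 80 g (all ring masses within 3 %); starts as the upper ring on the left pan's post, its centre 35 above the pan. The two aluminium rings are alike. Gripped across the slot (balance's x), the fingers stay clear of the pin.
- alu_b_mid (a point): centre of an aluminium ring: outer diameter 44, bore 15, height 22, 80 g (all ring masses within 3 %); starts as the upper ring on the right pan's post, its centre 35 above the pan. The two aluminium rings are alike. Gripped across the slot (balance's x), the fingers stay clear of the pin.
- copper_ring: bystander: spare copper ring, diameter 48, height 18, on the table (mm)
- test_weight: bystander: steel test weight with a knob, diameter 32, height 46, on the table (mm)
- screwdriver: bystander: screwdriver lying on the table (mm)
- wrench: bystander: wrench lying on the table (mm)
- wattmeter: bystander: grey box meter 90 x 130 x 170 with a round dial and a carrying handle (185 high in all) (mm)
- parts_tray: bystander: blue divided tray 130 x 180 x 35 (mm)
- cleaner: bystander: white bottle with red cap, diameter 60, height 130 (mm)
Not all that is in view belongs to the job. What is shaped like the part that bears alu_b_mid but green is not meant. What is shaped like the part that bears alu_a_mid but blue is not meant.

How it is judged:
On the way:
1. an aluminium ring is lifted clear of its post ((z of alu_a_mid in the frame of l_post above 0.065 m or z of alu_b_mid in the frame of r_post above 0.065 m)), for 0.1 s.
At the end, for the whole second after the job is handed in: Pans at rest within 2 mm of level; one pan has only the brass ring, on its post; the other has the black ring under one aluminium ring on its post, and the other aluminium ring on the spindle's collar (heights and centring within 4 mm; within 15 mm of the slot's middle) (((z of brass_mid in the frame of l_post between 0.008 and 0.016 m and x of brass_mid in the frame of l_post between -0.004 and 0.004 m and y of brass_mid in the frame of l_post between -0.004 and 0.004 m and z of black_mid in the frame of r_post between 0.008 and 0.016 m and x of black_mid in the frame of r_post between -0.004 and 0.004 m and y of black_mid in the frame of r_post between -0.004 and 0.004 m and z of alu_b_mid in the frame of r_post between 0.031 and 0.039 m and x of alu_b_mid in the frame of r_post between -0.004 and 0.004 m and y of alu_b_mid in the frame of r_post between -0.004 and 0.004 m and z of alu_a_mid in the frame of r_slot between 0.019 and 0.027 m and x of alu_a_mid in the frame of r_slot between -0.004 and 0.004 m and y of alu_a_mid in the frame of r_slot between -0.015 and 0.015 m) or (z of brass_mid in the frame of l_post between 0.008 and 0.016 m and x of brass_mid in the frame of l_post between -0.004 and 0.004 m and y of brass_mid in the frame of l_post between -0.004 and 0.004 m and z of black_mid in the frame of r_post between 0.008 and 0.016 m and x of black_mid in the frame of r_post between -0.004 and 0.004 m and y of black_mid in the frame of r_post between -0.004 and 0.004 m and z of alu_a_mid in the frame of r_post between 0.031 and 0.039 m and x of alu_a_mid in the frame of r_post between -0.004 and 0.004 m and y of alu_a_mid in the frame of r_post between -0.004 and 0.004 m and z of alu_b_mid in the frame of r_slot between 0.019 and 0.027 m and x of alu_b_mid in the frame of r_slot between -0.004 and 0.004 m and y of alu_b_mid in the frame of r_slot between -0.015 and 0.015 m) or (z of brass_mid in the frame of r_post between 0.008 and 0.016 m and x of brass_mid in the frame of r_post between -0.004 and 0.004 m and y of brass_mid in the frame of r_post between -0.004 and 0.004 m and z of black_mid in the frame of l_post between 0.008 and 0.016 m and x of black_mid in the frame of l_post between -0.004 and 0.004 m and y of black_mid in the frame of l_post between -0.004 and 0.004 m and z of alu_b_mid in the frame of l_post between 0.031 and 0.039 m and x of alu_b_mid in the frame of l_post between -0.004 and 0.004 m and y of alu_b_mid in the frame of l_post between -0.004 and 0.004 m and z of alu_a_mid in the frame of l_slot between 0.019 and 0.027 m and x of alu_a_mid in the frame of l_slot between -0.004 and 0.004 m and y of alu_a_mid in the frame of l_slot between -0.015 and 0.015 m) or (z of brass_mid in the frame of r_post between 0.008 and 0.016 m and x of brass_mid in the frame of r_post between -0.004 and 0.004 m and y of brass_mid in the frame of r_post between -0.004 and 0.004 m and z of black_mid in the frame of l_post between 0.008 and 0.016 m and x of black_mid in the frame of l_post between -0.004 and 0.004 m and y of black_mid in the frame of l_post between -0.004 and 0.004 m and z of alu_a_mid in the frame of l_post between 0.031 and 0.039 m and x of alu_a_mid in the frame of l_post between -0.004 and 0.004 m and y of alu_a_mid in the frame of l_post between -0.004 and 0.004 m and z of alu_b_mid in the frame of l_slot between 0.019 and 0.027 m and x of alu_b_mid in the frame of l_slot between -0.004 and 0.004 m and y of alu_b_mid in the frame of l_slot between -0.015 and 0.015 m)) and value of joint pan_l between -0.002 and 0.002 m and velocity of joint pan_l between -0.004 and 0.004 m/s); the robot touches nothing.
It fails at once if the left pan is loaded with more than 20 N (contact force between pan_l and anything else above 20 N).
It fails at once if the right pan is loaded with more than 20 N (contact force between pan_r and anything else above 20 N).
It fails at once if a bystander on the table is moved more than 30 mm (distance of any of copper_ring, test_weight, screwdriver, wrench, wattmeter, parts_tray, cleaner from where it was at the start of the episode above 0.03 m).
It also fails if it takes over 48 s, if anything falls off the work surface, if the arm or the gripper's body presses on something with over 40 N, if the wrist force passes 120 N, or if a joint passes its speed limit or range.

## Robot

A 6-joint arm with a two-finger parallel gripper is mounted at the origin on the work surface. World frame = base frame: x ahead of the robot, y to its left, z up, the work surface at z = 0. Lengths are in m, angles in rad, forces in N, time in s.
With the tool pointing down it reaches from about 0.3 to 0.875 m from the base axis. Payload 4.2 kg.
Tool frame: the origin (TCP) lies at the very end of the fingers, on their centre line; the grasp point (between the pads) lies 19 mm behind it (arm.grip_point_offset is the distance from the TCP to the grasp point, in m); z points along the fingers, y is the direction in which the jaws open and shut (so a half turn about z gives the same grasp; the last joint's range is limited). The gripper opens to 85 mm and grips with 20 to 120 N. Pads are 22 mm wide; open, the fingers measure 114 mm over their backs; the gripper's body (76 mm by 85 mm) begins 54 mm behind the grasp point. The pads swing forward as they close: fully open they stand 13 mm farther back than shut.
Start: joints at [-0.02, 0.32, 1.565, -0, 1.257, -0.02], TCP at [0.575, 0, 0.201] pointing down, gripper open.
Joint ranges: [-3.11, 3.11], [-0.84, 2.01], [0.21, 2.61], [-1.34, 4.49], [0.05, 2.63], [-2.56, 2.56]. Speed limits (rad/s): [2.57, 2.57, 3.14, 3.14, 3.14, 3.14].

## Interface

Orientations are given as a unit quaternion [x, y, z, w].
In Python, from station import arm gives the robot as it stands. The module is installed in compiled form; this text tells all that it offers. Calls block until the motion is done:
- arm.movep(position, orientation): joint-space move of the TCP to a pose.
- arm.move_l(position, ori=None, rate=0.15, until_force=None): straight line of the TCP; ori=None keeps the orientation; rate is the mean speed in m/s. With until_force (N) it stops when the force on the tool has changed by that much, and returns True; else False.
- arm.set_joints(angles): joint-space move.
- arm.move_gripper(opening, effort=None): finger opening in m; effort is the grip in N (None keeps the last); returns when the fingers have stopped.
- arm.pause(seconds).
- arm.inverse_kinematics(position, orientation): joint angles nearest the present ones, or None.
- arm.read_state(): the state.
- arm.snapshot(name): name is "scene" or "side" or "wrist"; returns (picture, depth): 384x512x3 uint8, red, green, blue; 384x512 float32, m along the optical axis (not along the pixel's ray), 0 where there is no reading.
- arm.get_calibration(name): a dict with "mtx" (3x3 intrinsics, pixels), "D" ([k1, k2, p1, p2, k3] as OpenCV has them; the pictures are not rectified), "R" (3x3) and "t" (3): a world point X has camera coordinates R X + t. Camera axes: x right, y down, z forward; pixel columns grow to the right and rows downward; lengths in m; the calibration is good to about 2 mm. A picture is of the moment at which its call begins: read the wrist's pose just before it. get_calibration takes no time and is no camera call; for the wrist camera it gives the pose at the moment of the call.
A pose or a line that the arm cannot do raises arm.Unreachable and nothing moves.
- arm.sign_off(): hands the job in, once; it reports no verdict.
Trained networks look in the newest picture that a camera, given by its name, has taken for a name from the list of things; names that differ only in an ending like _2 or _b are one class to them, and where a whole thing is asked for, a point or a joint stands for the part that bears it (a point fixed in the world has none). Each returns a list of dicts, best first, with "confidence" (0 to 1); they miss things now and then, are a little off and sometimes report something else, mostly with a low value. They report only what shows in the picture. A call takes as long as a camera call. They do not tell look-alikes from the thing itself.
- arm.search_frame(camera, label): "box" ([left, top, right, bottom] in pixels, round what is visible of it).
- arm.masks_of(camera, label): "mask" (384x512 bool, what is visible of it) and "box" ([left, top, right, bottom] in pixels, round what is visible of it).
The state is a dict: "time_s": time; "joint_pos": joint angles; "joint_vel": joint speeds; "joint_efforts": joint torques, N m; "position": TCP position; "orientation": TCP orientation; "ft_force": force on the tool from outside, world axes, zero at the start; "wrist_torque": the same for the moment, N m; "finger_gap": finger opening in m.
Only numpy, scipy, OpenCV 4.12 (cv2) and the standard library are available. Lean on these libraries where they do the work, as an engineer would, in place of code of your own. Each camera call takes 0.05 s, during which the arm holds its last target.

## Working session

There is one attempt and no reset: what is moved stays moved. The work goes in short steps, each a Python script; the robot and the scene stay as the last script left them, time stands still between calls to the robot, and variables do not carry over. Pictures are saved under pics/ and viewed, and the job is handed in when it is done.

```bash
mkdir -p pics; ls; python3 - <<'E'
from station import arm
import cv2, numpy as np
s=arm.read_state(); print(s['time_s'],s['position'],s['orientation'],s['ft_force'],s['finger_gap'])
for n in ("scene","side","wrist"):
    c=arm.get_calibration(n); p,d=arm.snapshot(n)
    np.savez(f'pics/{n}0.npz',p=p,d=d,**c)
    cv2.imwrite(f'pics/{n}0.png',p[:,:,::-1])
    print(n,c['R'],c['t'],c['mtx'],c['D'])
E
```

```text
pics
0.0 [5.74470355e-01 1.92761146e-05 2.00136112e-01] [ 7.07095436e-01  7.07117528e-01 -6.33430803e-04 -6.67430259e-04] [0.0606105  0.67382852 0.49480163] 0.08564400419448062
scene [[-0.14847691  0.98886974  0.00955244]
 [ 0.71248389  0.11366685 -0.69242079]
 [-0.68579977 -0.09600254 -0.72143066]] [ 0.09024255 -0.32457722  1.83408805] [[368.3497528    0.         254.8572896 ]
 [  0.         368.3497528  185.90903591]
 [  0.           0.           1.        ]] [-0.00901771  0.          0.          0.          0.        ]
side [[ 0.96734696 -0.2533652  -0.00677711]
 [-0.15370567 -0.565167   -0.8105312 ]
 [ 0.2015302   0.78510658 -0.58565625]] [-0.5563176   0.15463944  1.01897427] [[362.72800136   0.         260.36274602]
 [  0.         362.72800136 183.80433829]
 [  0.           0.           1.        ]] [-0.00451116  0.          0.          0.          0.        ]
wrist [[ 9.99999363e-01  6.56168554e-04 -9.18148012e-04]
 [ 9.02605234e-04 -9.53399510e-01  3.01709395e-01]
 [-6.77389647e-04 -3.01710032e-01 -9.53399495e-01]] [-0.57452018 -0.0398835   0.38012379] [[343.09937012   0.         254.36910064]
 [  0.         343.09937012 199.70667892]
 [  0.           0.           1.        ]] [-0.05353424  0.          0.          0.          0.        ]
```

View pics/scene0.png

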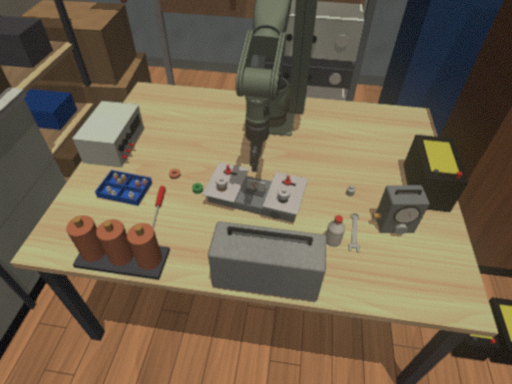

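View pics/side0.png

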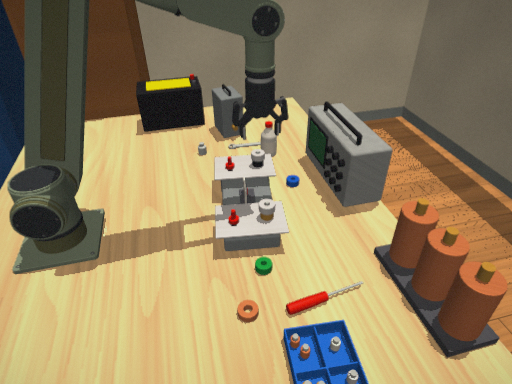

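View pics/wrist0.png

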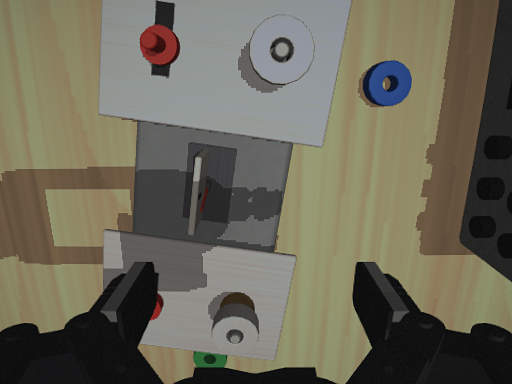

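The right (-y) pan sits lower and holds brass under aluminium (wrist 236,330). The left pan (wrist 280,48) holds the black ring under aluminium, and its red spindle is at about (158,45). The blue ring (387,83) and green ring (210,358) on the table are decoys. Next I'll work out the geometry from depth.

```bash
cat > h.py <<'E'
import numpy as np, cv2
def cloud(p,d,c):
    h,w=d.shape; v,u=np.mgrid[:h,:w]
    n=cv2.undistortPoints(np.stack([u,v],-1).reshape(-1,1,2).astype(np.float64),c['mtx'],c['D']).reshape(h,w,2)
    P=np.dstack([n[...,0]*d,n[...,1]*d,d])
    X=(P-c['t'])@c['R']
    X[d<=0]=np.nan
    return X
E
python3 - <<'E'
from h import *
for n in ('wrist','side','scene'):
    z=np.load(f'pics/{n}0.npz'); X=cloud(z['p'],z['d'],z); Z=X[...,2]
    m=(X[...,0]>.3)&(X[...,0]<.8)&(abs(X[...,1])<.25)
    print(n,'table',np.nanmedian(Z[m&(abs(Z)<.02)]))
    h,e=np.histogram(Z[m&(Z>.04)&(Z<.15)],bins=np.arange(.04,.15,.002)); print([(round(a,3),b) for a,b in zip(e,h) if b>15])
    for lo,hi in((.058,.076),(.08,.096)):
        q=m&(Z>lo)&(Z<hi)
        pts=X[q][:,:2].astype(np.float32); r=cv2.minAreaRect(pts*1000); print('pan',lo,r,np.median(Z[q]))
    if n=='wrist':
        for (u,v) in ((280,48),(236,330),(265,30),(158,45),(150,40),(300,60),(220,340)): print(u,v,X[v,u])
E
```

```text
wrist table 0.000718059791006166
[(np.float64(0.042), np.int64(17)), (np.float64(0.044), np.int64(90)), (np.float64(0.046), np.int64(387)), (np.float64(0.048), np.int64(8779)), (np.float64(0.05), np.int64(3744)), (np.float64(0.052), np.int64(1788)), (np.float64(0.054), np.int64(860)), (np.float64(0.056), np.int64(108)), (np.float64(0.058), np.int64(120)), (np.float64(0.06), np.int64(103)), (np.float64(0.062), np.int64(132)), (np.float64(0.064), np.int64(145)), (np.float64(0.066), np.int64(198)), (np.float64(0.068), np.int64(609)), (np.float64(0.07), np.int64(11282)), (np.float64(0.072), np.int64(2398)), (np.float64(0.074), np.int64(62)), (np.float64(0.076), np.int64(85)), (np.float64(0.078), np.int64(79)), (np.float64(0.08), np.int64(78)), (np.float64(0.082), np.int64(282)), (np.float64(0.084), np.int64(13050)), (np.float64(0.086), np.int64(13275)), (np.float64(0.088), np.int64(207)), (np.float64(0.09), np.int64(66)), (np.float64(0.092), np.int64(56)), (np.float64(0.094), np.int64(68)), (np.float64(0.096), np.int64(506)), (np.float64(0.098), np.int64(696)), (np.float64(0.1), np.int64
[... 3598 characters left out ...]
, np.int64(22)), (np.float64(0.092), np.int64(23)), (np.float64(0.094), np.int64(26)), (np.float64(0.096), np.int64(20)), (np.float64(0.098), np.int64(26)), (np.float64(0.112), np.int64(16)), (np.float64(0.114), np.int64(22)), (np.float64(0.116), np.int64(34)), (np.float64(0.118), np.int64(24)), (np.float64(0.126), np.int64(16)), (np.float64(0.128), np.int64(22)), (np.float64(0.13), np.int64(30)), (np.float64(0.132), np.int64(16))]
pan 0.058 ((519.3370971679688, -87.26394653320312), (219.39291381835938, 195.68321228027344), 82.11608123779297) 0.07011270266160632
pan 0.08 ((533.0797729492188, 7.9608917236328125), (327.82489013671875, 193.89129638671875), 81.89472198486328) 0.08466833748363359
```

```bash
cat >> h.py <<'E'
from scipy.spatial.transform import Rotation as Ro
def ori(yaw):
    return (Ro.from_euler('z',yaw)*Ro.from_quat([2**-.5,2**-.5,0,0])).as_quat()
E
python3 - <<'E'
from station import arm
from h import *
q=ori(np.radians(-8.2))
for n,p in (('R',(.55,-.16,.24)),('L',(.56,.07,.24))):
    arm.movep(p,q); arm.pause(.2)
    c=arm.get_calibration('wrist'); im,d=arm.snapshot('wrist')
    np.savez(f'pics/w{n}.npz',p=im,d=d,**c); cv2.imwrite(f'pics/w{n}.png',im[:,:,::-1])
    s=arm.read_state(); print(s['time_s'],s['position'],s['ft_force'])
E
```

```text
1.1083 [ 0.5501875  -0.15852237  0.23955712] [ 0.4372611  -0.03004985  0.16402798]
2.275 [0.56019358 0.06872849 0.23997856] [ 0.27844075 -0.02913365  0.1129649 ]
```

View pics/wR.png

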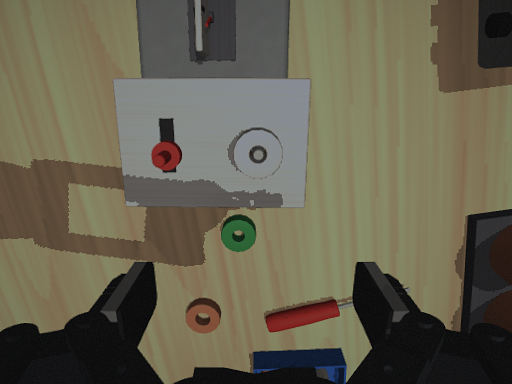

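View pics/wL.png

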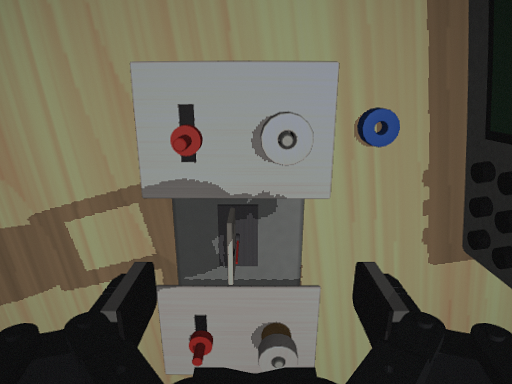

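The pictures show the right pan's aluminium ring at wR (258,153), grey-white over brass, with the green ring on the table at (238,233). On the left, the red spindle is at wL (186,140), its pin tip near (181,143). The left ring is at (287,139), with the blue decoy at (378,127). Now I'll fit the centres.

```bash
cat >> h.py <<'E'
def ray(uv,c,z):
    n=cv2.undistortPoints(np.array(uv,float).reshape(-1,1,2),c['mtx'],c['D']).reshape(-1,2)
    R=c['R'];C=-R.T@c['t']; d=np.c_[n,np.ones(len(n))]@R
    return C+d*((z-C[2])/d[:,2])[:,None]
E
python3 - <<'E'
from h import *
out=[]
for n,pan,roi in (('R',.0708,(300,220,100,80)),('L',.0852,(350,210,120,50))):
    z=np.load(f'pics/w{n}.npz'); c={k:z[k] for k in('R','t','mtx','D')}
    X=cloud(z['p'],z['d'],z);Z=X[...,2]
    print(n,'table',np.nanmedian(Z[abs(Z)<.02]))
    lab=((Z>pan-.006)&(Z<pan+.006)).astype(np.uint8)
    k,L,st,ce=cv2.connectedComponentsWithStats(lab); 
    i=1+np.argmax(st[1:,4]); m=(L==i)
    cs,_=cv2.findContours(m.astype(np.uint8),cv2.RETR_EXTERNAL,cv2.CHAIN_APPROX_NONE)
    cc=max(cs,key=cv2.contourArea).reshape(-1,2)
    zp=np.median(Z[m]); r=cv2.minAreaRect((ray(cc,c,zp)[:,:2]*1000).astype(np.float32)); print('pan z',zp,r)
    # ring top
    t=((Z>pan+.040)&(Z<pan+.056)).astype(np.uint8)
    k,L,st,ce=cv2.connectedComponentsWithStats(t)
    for i in range(1,k):
        if 150<st[i,4]<6000 and st[i,1]<250:
            cs,_=cv2.findContours((L==i).astype(np.uint8),0,cv2.CHAIN_APPROX_NONE)
            P=ray(cs[0].reshape(-1,2),c,pan+.046)[:,:2]*1000
            print('ring',st[i],cv2.minEnclosingCircle(P.astype(np.float32)),cv2.fitEllipse(P.astype(np.float32)),np.median(Z[L==i]))
    # colour red -> collar, pin
    hsv=cv2.cvtColor(z['p'],cv2.COLOR_RGB2HSV)
    red=((hsv[...,0]<8)|(hsv[...,0]>172))&(hsv[...,1]>150)
    for lo,hi,zz,nm in((.026,.046,.038,'pin'),(.007,.017,.012,'collar')):
        t=(red&(Z>pan+lo)&(Z<pan+hi)).astype(np.uint8)
        k,L,st,ce=cv2.connectedComponentsWithStats(t)
        for i in range(1,k):
            if st[i,4]>30:
                cs,_=cv2.findContours((L==i).astype(np.uint8),0,cv2.CHAIN_APPROX_NONE)
                P=ray(cs[0].reshape(-1,2),c,pan+zz)[:,:2]*1000
                print(nm,st[i],ce[i],cv2.minEnclosingCircle(P.astype(np.float32)),np.median(Z[L==i]))
for n,(x0,y0,x1,y1) in (('R',(110,70,320,215)),('L',(125,55,345,200))):
    im=cv2.imread(f'pics/w{n}.png')[y0:y1,x0:x1]; cv2.imwrite(f'pics/w{n}c.png',cv2.resize(im,None,fx=3.6,fy=3.6,interpolation=cv2.INTER_CUBIC))
E
```

```text
R table 0.0007354868820132933
pan z 0.07137307113221131 ((512.7177734375, -126.78691101074219), (129.27447509765625, 189.71136474609375), 81.5857925415039)
ring [ 233  128   50   50 1880] ((556.6539306640625, -133.3130340576172), 22.009923934936523) ((556.720947265625, -133.47769165039062), (42.52770233154297, 42.877872467041016), 174.35731506347656) 0.11730647941749672
pin [152 152  16  15 176] [159.60795455 159.19886364] ((468.5173645019531, -127.72418975830078), 7.209865570068359) 0.10872728998916856
collar [152 142  29  28 436] [168.19266055 153.87385321] ((467.8258361816406, -128.79356384277344), 14.409675598144531) 0.08324400515723326
L table 0.0007029122387446039
pan z 0.0859727093688068 ((547.817626953125, 110.57540893554688), (129.302734375, 189.60736083984375), 81.71012115478516)
ring [ 261  113   53   53 2107] ((592.4957275390625, 104.40248107910156), 22.031103134155273) ((592.45751953125, 104.11555480957031), (42.11473846435547, 42.969886779785156), 64.25875854492188) 0.1319082836234608
pin [172 136  17  16 197] [180.37055838 143.20812183] ((503.457763671875, 112.86087036132812), 7.259549617767334) 0.12350436736580281
collar [171 125  31  31 492] [187.83536585 138.79471545] ((503.09649658203125, 111.729736328125), 14.189375877380371) 0.09783258522941535
collar [194 347  10   9  57] [198.9122807  350.85964912] ((467.81829833984375, -124.63973236083984), 6.517777442932129) 0.09774131717577583
```

View pics/wRc.png

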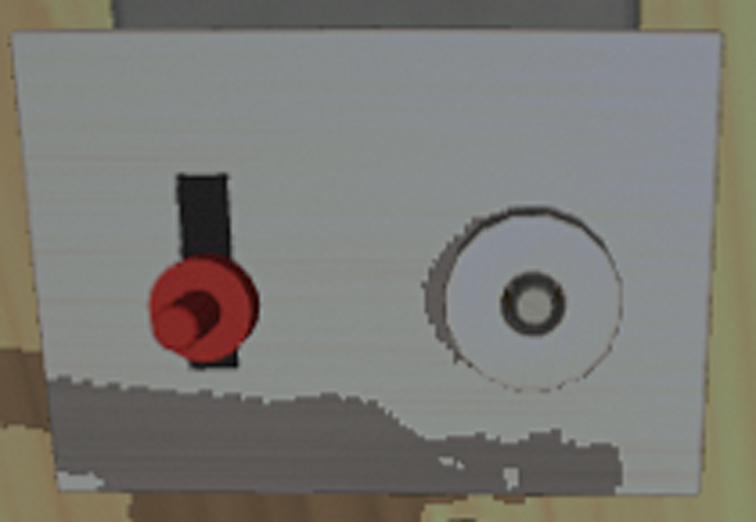

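View pics/wLc.png

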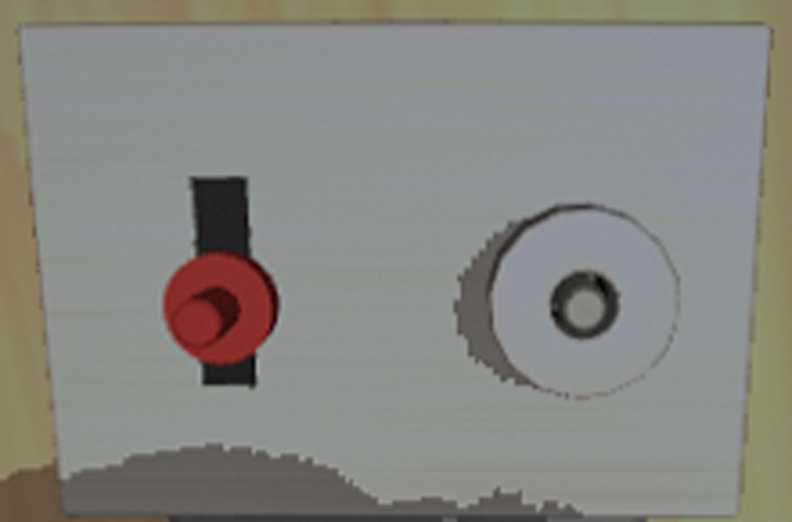

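The crop confirms it: plain grey aluminium on the lower right pan, steel post in its bore. I'll cancel any wrist-camera bias with two views 180° apart.

```bash
cat >> h.py <<'E'
def ringfit(z,c,pan,X=None):
    X=cloud(z['p'],z['d'],c);Z=X[...,2]; res=[]
    t=((Z>pan+.040)&(Z<pan+.054)).astype(np.uint8)
    k,L,st,ce=cv2.connectedComponentsWithStats(t)
    for i in range(1,k):
        if 1000<st[i,4]<6000:
            cs,_=cv2.findContours((L==i).astype(np.uint8),0,cv2.CHAIN_APPROX_NONE)
            P=(ray(cs[0].reshape(-1,2),c,pan+.046)[:,:2]*1000).astype(np.float32)
            res.append((st[i].tolist(),cv2.minEnclosingCircle(P),cv2.fitEllipse(P)[:2],np.median(Z[L==i])))
    return res
E
python3 - <<'E'
from station import arm
from h import *
for n,yw in (('Ra',81.7),('Rb',-98.3)):
    a=np.radians(yw); p=np.array([.5567,-.1334,.24])+Ro.from_euler('z',a).apply([0,-.02,0])
    try:
        arm.movep(p,ori(a))
    except arm.Unreachable as e: print(n,e); continue
    arm.pause(.25)
    c=arm.get_calibration('wrist'); im,d=arm.snapshot('wrist')
    np.savez(f'pics/w{n}.npz',p=im,d=d,**c); cv2.imwrite(f'pics/w{n}.png',im[:,:,::-1])
    s=arm.read_state(); print(s['time_s'],s['position'],s['joint_pos'][5])
    for r in ringfit(dict(p=im,d=d),c,.0708): print(r)
E
```

```text
4.2583 [ 0.57655    -0.13605678  0.24004151] -1.6773996573537902
([229, 134, 49, 49, 1862], ((555.8118896484375, -133.99929809570312), 21.955154418945312), ((555.7950439453125, -134.00086975097656), (42.392765045166016, 43.142295837402344)), np.float64(0.11734872647684194))
7.2 [ 0.53693624 -0.13048174  0.23999446] 1.456355964856427
([231, 134, 49, 50, 1854], ((557.1927490234375, -134.7432098388672), 22.06403350830078), ((557.1795043945312, -134.3758087158203), (42.36494827270508, 43.13108444213867)), np.float64(0.11728456542671031))
```

```bash
python3 - <<'E'
from station import arm
from h import *
q=ori(np.radians(-8.35))
arm.movep([.5565,-.1343,.16],q)
r=arm.move_l([.5565,-.1343,.0908],rate=.08,until_force=4)
arm.pause(.1)
s=arm.read_state(); print(r,s['time_s'],s['position'],s['ft_force'])
arm.move_gripper(.05,effort=20); print(arm.read_state()['ft_force'],arm.read_state()['finger_gap'])
arm.move_gripper(.030,effort=20)
s=arm.read_state(); print(s['time_s'],s['position'],s['ft_force'],s['wrist_torque'],s['finger_gap'])
im,d=arm.snapshot('side'); cv2.imwrite('pics/s1.png',cv2.resize(im[100:280,180:330,::-1],None,fx=3.3,fy=3.3))
E
```

```text
False 9.7167 [ 0.55696404 -0.13444264  0.09147629] [ 1.02159991 -0.07754658 -0.00552175]
[ 0.83079204 -0.66577049 -0.26879499] 0.049955483610299944
10.4917 [ 0.5564725  -0.13430732  0.09076322] [-0.82396445 -0.24699623  0.49887883] [-0.0236198  -0.00041345  0.01139209] 0.02996852159398262
```

View pics/s1.png

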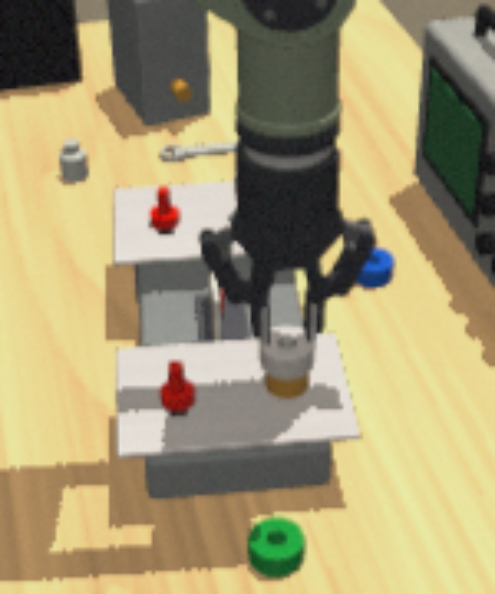

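```bash
python3 - <<'E'
from station import arm
from h import *
im,d=arm.snapshot('wrist'); cv2.imwrite('pics/w2.png',im[:,:,::-1])
im,d=arm.snapshot('scene'); cv2.imwrite('pics/c2.png',cv2.resize(im[90:230,180:340,::-1],None,fx=4,fy=4))
c=arm.get_calibration('side'); im,d=arm.snapshot('side'); X=cloud(im,d,c)
np.savez('pics/s2.npz',X=X,p=im)
m=(X[...,0]>.5)&(X[...,0]<.62)&(X[...,1]<-.09)&(X[...,1]>-.18)&(X[...,2]>.08)&(X[...,2]<.2)
v,u=np.where(m)
for a in range(v.min(),v.max()+1,3):
    k=v==a
    if k.any(): print(a,[(int(x),*(X[a,x]*1000).round().astype(int)) for x in u[k][::3]])
E
```

```text
174 [(284, np.int64(604), np.int64(-132), np.int64(199))]
177 [(283, np.int64(601), np.int64(-134), np.int64(192))]
180 [(249, np.int64(512), np.int64(-134), np.int64(199)), (258, np.int64(536), np.int64(-131), np.int64(192)), (266, np.int64(554), np.int64(-143), np.int64(197)), (269, np.int64(561), np.int64(-145), np.int64(197)), (272, np.int64(567), np.int64(-150), np.int64(199)), (282, np.int64(600), np.int64(-131), np.int64(180)), (285, np.int64(600), np.int64(-154), np.int64(196)), (288, np.int64(608), np.int64(-152), np.int64(193))]
183 [(245, np.int64(501), np.int64(-138), np.int64(194)), (248, np.int64(508), np.int64(-140), np.int64(195)), (251, np.int64(520), np.int64(-123), np.int64(180)), (258, np.int64(531), np.int64(-149), np.int64(196)), (261, np.int64(539), np.int64(-148), np.int64(194)), (274, np.int64(571), np.int64(-154), np.int64(192)), (277, np.int64(579), np.int64(-155), np.int64(192)), (280, np.int64(592), np.int64(-138), np.int64(177)), (283, np.int64(596), np.int64(-150), np.int64(185)), (286, np.int64(603), np.int64(-153), np.int64(186))]
186 [(247, np.int64(
[... 2876 characters left out ...]
64(108)), (265, np.int64(548), np.int64(-156), np.int64(112)), (268, np.int64(555), np.int64(-158), np.int64(112)), (271, np.int64(564), np.int64(-155), np.int64(108)), (274, np.int64(574), np.int64(-150), np.int64(101))]
213 [(260, np.int64(540), np.int64(-131), np.int64(83)), (264, np.int64(546), np.int64(-152), np.int64(99)), (267, np.int64(553), np.int64(-155), np.int64(100)), (270, np.int64(561), np.int64(-156), np.int64(98)), (273, np.int64(573), np.int64(-144), np.int64(87))]
216 [(262, np.int64(542), np.int64(-144), np.int64(83)), (265, np.int64(549), np.int64(-149), np.int64(85)), (268, np.int64(557), np.int64(-152), np.int64(85)), (271, np.int64(566), np.int64(-150), np.int64(82))]
```

View pics/w2.png

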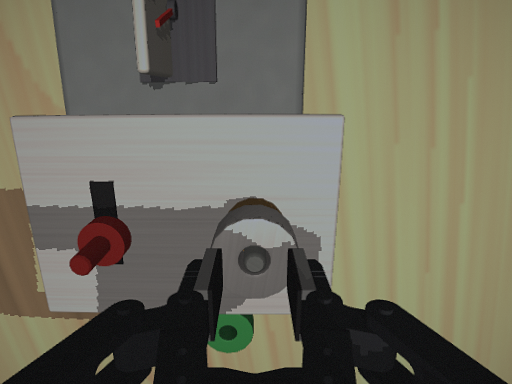

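View pics/c2.png

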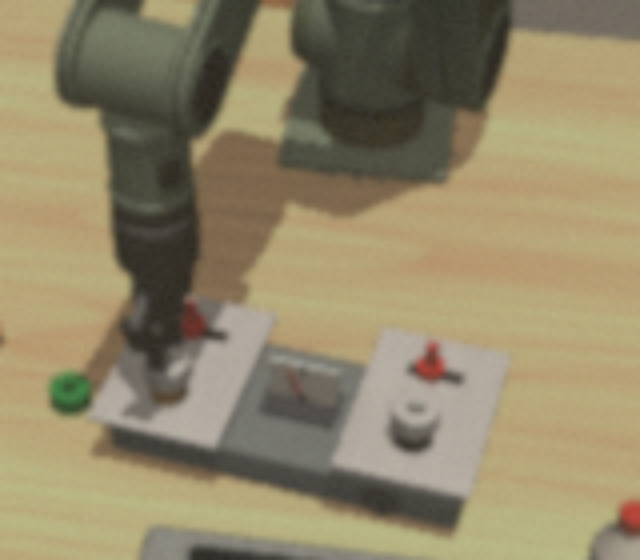

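```bash
python3 - <<'E'
from station import arm
from h import *
s=arm.read_state(); p=s['position'];R=Ro.from_quat(s['orientation']).as_matrix(); print(s['time_s'],p,R.round(3).tolist(),s['finger_gap'],s['ft_force'])
for n in('wrist','side'):
    c=arm.get_calibration(n)
    for back in (0,.013,.026,.04):
        for dy in(-.015,.015):
            X=p+R@np.array([0.0,dy,-back])
            uv=cv2.projectPoints(X[None],cv2.Rodrigues(c['R'])[0],c['t'],c['mtx'],c['D'])[0].ravel(); print(n,back,dy,uv.round(1))
im=cv2.imread('pics/w2.png')[180:350,180:340]; cv2.imwrite('pics/w2c.png',cv2.resize(im,None,fx=3.5,fy=3.5))
c=arm.get_calibration('wrist'); im,d=arm.snapshot('wrist'); X=cloud(im,d,c)
for v in range(230,350,8): print(v,[(u,*(X[v,u]*1000).round().astype(int).tolist()) for u in (208,214,218,226,254,284,292,296,302)])
E
```

```text
10.6917 [ 0.55650888 -0.13428283  0.09079   ] [[0.145, 0.989, -0.0], [0.989, -0.145, 0.0], [0.0, -0.0, -1.0]] 0.029967339283960958 [ 0.30595083 -0.83736885 -0.26932849]
wrist 0 -0.015 [226.8 237.9]
wrist 0 0.015 [281.2 237.9]
wrist 0.013 -0.015 [224.9 248.2]
wrist 0.013 0.015 [283.1 248.2]
wrist 0.026 -0.015 [222.7 260. ]
wrist 0.026 0.015 [285.3 260. ]
wrist 0.04 -0.015 [219.9 274.9]
wrist 0.04 0.015 [288.  274.9]
side 0 -0.015 [260.6 210.9]
side 0 0.015 [271.7 210. ]
side 0.013 -0.015 [260.5 207.1]
side 0.013 0.015 [271.7 206.3]
side 0.026 -0.015 [260.5 203.3]
side 0.026 0.015 [271.8 202.5]
side 0.04 -0.015 [260.5 199.1]
side 0.04 0.015 [271.8 198.3]
230 [(208, 528, -134, 71), (214, 532, -134, 72), (218, 541, -119, 111), (226, 546, -117, 117), (254, 559, -119, 117), (284, 573, -121, 117), (292, 577, -127, 103), (296, 581, -141, 71), (302, 585, -142, 71)]
238 [(208, 527, -139, 71), (214, 540, -120, 117), (218, 541, -121, 117), (226, 545, -121, 117), (254, 558, -123, 117), (284, 572, -125, 117), (292, 576, -125, 117), (296, 581, -147, 71), (302, 584, -147, 72)]
246 [(208, 526, -144, 
[... 1989 characters left out ...]
), (284, 566, -257, 0), (292, 570, -147, 148), (296, 571, -138, 159), (302, 573, -135, 163)]
326 [(208, 540, -135, 162), (214, 541, -139, 157), (218, 510, -240, 23), (226, 513, -255, 4), (254, 538, -261, 1), (284, 565, -266, 0), (292, 572, -267, 1), (296, 571, -141, 160), (302, 573, -136, 166)]
334 [(208, 539, -138, 163), (214, 540, -142, 157), (218, 509, -248, 22), (226, 514, -256, 14), (254, 537, -270, 1), (284, 564, -274, 1), (292, 572, -275, 1), (296, 571, -146, 158), (302, 573, -139, 167)]
342 [(208, 499, -255, 23), (214, 504, -256, 23), (218, 507, -257, 22), (226, 514, -258, 22), (254, 535, -280, -1), (284, 563, -283, 1), (292, 571, -284, 1), (296, 574, -286, 0), (302, 572, -143, 166)]
```

View pics/w2c.png

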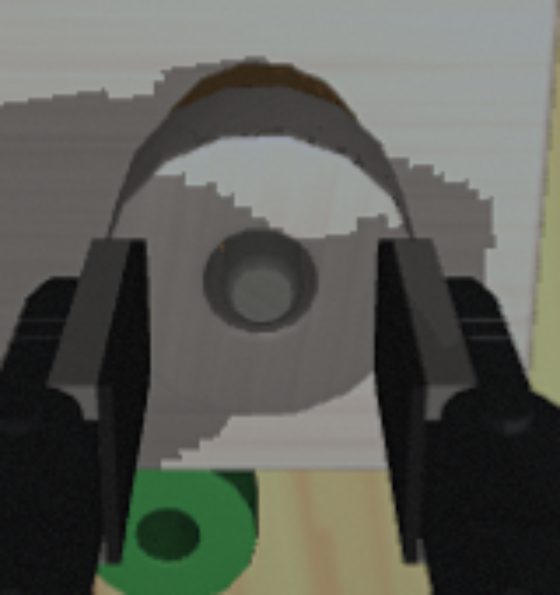

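```bash
python3 - <<'E'
from h import *
z=np.load('pics/wL.npz'); c={k:z[k] for k in('R','t','mtx','D')}; X=cloud(z['p'],z['d'],c)
for v in range(256,330,6): print(v,[(u,*(X[v,u]*1000).round().astype(int).tolist()) for u in (125,135,145,152,360,370,380,390)])
E
python3 - <<'E'
from station import arm
from h import *
s=arm.read_state()
c=arm.get_calibration('side')
im,d=arm.snapshot('side'); cv2.imwrite('pics/s3.png',cv2.resize(im[170:230,225:310,::-1],None,fx=8,fy=8,interpolation=cv2.INTER_NEAREST))
E
```

```text
256 [(125, 370, -37, 2), (135, 384, -39, 3), (145, 397, -42, 1), (152, 405, -43, 0), (360, 681, -83, 2), (370, 696, -86, -1), (380, 708, -87, 1), (390, 722, -90, 1)]
262 [(125, 367, -47, 0), (135, 513, 86, 288), (145, 518, 86, 289), (152, 520, 84, 286), (360, 605, 73, 289), (370, 609, 73, 289), (380, 708, -97, 0), (390, 722, -99, 0)]
268 [(125, 365, -55, 1), (135, 515, 86, 294), (145, 519, 85, 293), (152, 519, 82, 287), (360, 604, 71, 290), (370, 607, 73, 294), (380, 708, -105, 1), (390, 722, -108, 1)]
274 [(125, 513, 86, 298), (135, 516, 85, 298), (145, 520, 84, 296), (152, 519, 80, 289), (360, 603, 70, 293), (370, 606, 73, 298), (380, 609, 73, 299), (390, 721, -117, 1)]
280 [(125, 515, 86, 303), (135, 519, 86, 304), (145, 519, 82, 297), (152, 519, 77, 289), (360, 604, 66, 291), (370, 604, 74, 303), (380, 608, 73, 304), (390, 614, 67, 296)]
286 [(125, 516, 86, 307), (135, 519, 85, 306), (145, 519, 79, 297), (152, 518, 75, 290), (360, 603, 65, 293), (370, 604, 71, 303), (380, 606, 73, 307), (390, 610, 72, 307)]
292 [(125, 517, 86, 311), (135, 519, 83, 307), (145, 519, 78, 299), (152,
[... 437 characters left out ...]
3, 318)]
310 [(125, 519, 83, 318), (135, 518, 77, 309), (145, 518, 71, 301), (152, 516, 65, 292), (360, 602, 55, 295), (370, 603, 63, 307), (380, 604, 69, 315), (390, 605, 73, 321)]
316 [(125, 518, 81, 318), (135, 518, 75, 310), (145, 517, 69, 301), (152, 383, -136, 2), (360, 602, 53, 296), (370, 602, 61, 308), (380, 603, 67, 316), (390, 604, 71, 322)]
322 [(125, 519, 80, 319), (135, 518, 74, 312), (145, 517, 66, 301), (152, 380, -146, 1), (360, 677, -190, 1), (370, 602, 59, 308), (380, 603, 65, 316), (390, 605, 68, 321)]
328 [(125, 518, 77, 320), (135, 518, 71, 312), (145, 517, 64, 303), (152, 377, -157, 0), (360, 677, -200, 1), (370, 602, 57, 309), (380, 603, 63, 317), (390, 604, 67, 322)]
```

View pics/s3.png

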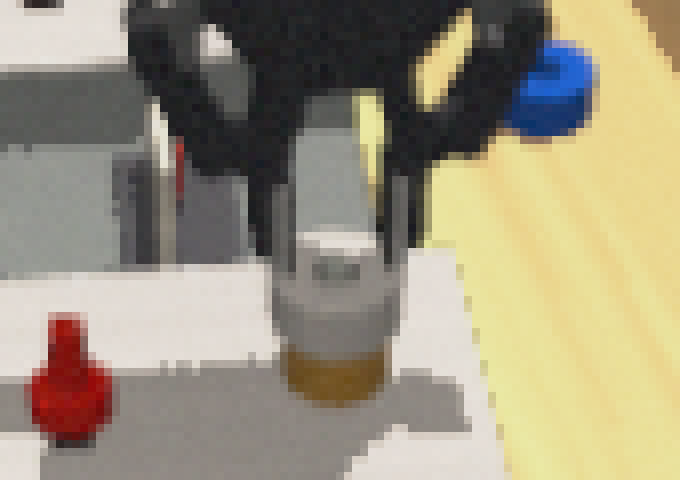

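The state says TCP z = 0.091, but both cameras put the fingertips above the ring. They are at about z 0.12, roughly 31 mm behind the nominal TCP, so the grasp must go about 30 mm lower. I'll rise, open and measure the tip offset at a 50 mm gap before trying again.

```bash
python3 - <<'E'
from station import arm
from h import *
arm.move_l([.5565,-.1343,.135],rate=.15)
arm.move_gripper(.05); arm.pause(.1)
s=arm.read_state();print(s['time_s'],s['position'])
c=arm.get_calibration('wrist'); im,d=arm.snapshot('wrist'); X=cloud(im,d,c)
np.savez('pics/w4.npz',p=im,d=d,**c); cv2.imwrite('pics/w4.png',im[:,:,::-1])
c=arm.get_calibration('side'); im,d=arm.snapshot('side'); cv2.imwrite('pics/s4.png',cv2.resize(im[130:230,215:310,::-1],None,fx=6,fy=6,interpolation=cv2.INTER_NEAREST))
np.savez('pics/s4.npz',p=im,d=d,**c)
p=s['position'];
for col in (195,200,205,310,315):
    k=np.where(X[:,col,2]>p[2])[0]
    print(col,k.min(),(X[k.min():k.min()+6,col]*1000).round().astype(int).tolist())
E
```

```text
11.6667 [ 0.55631514 -0.13424879  0.13453198]
195 251 [[533, -120, 173], [532, -120, 173], [533, -119, 176], [533, -120, 176], [533, -120, 176], [533, -120, 178]]
200 275 [[531, -134, 168], [531, -135, 168], [531, -135, 169], [531, -135, 169], [531, -135, 170], [531, -136, 169]]
205 367 [[545, -123, 238], [545, -123, 239], [546, -122, 239], [545, -123, 239], [545, -123, 239], [546, -123, 240]]
310 258 [[582, -132, 169], [582, -134, 168], [582, -133, 170], [582, -134, 169], [582, -134, 171], [582, -135, 168]]
315 251 [[584, -127, 174], [584, -127, 175], [584, -127, 175], [584, -127, 176], [584, -127, 177], [583, -127, 178]]
```

View pics/w4.png

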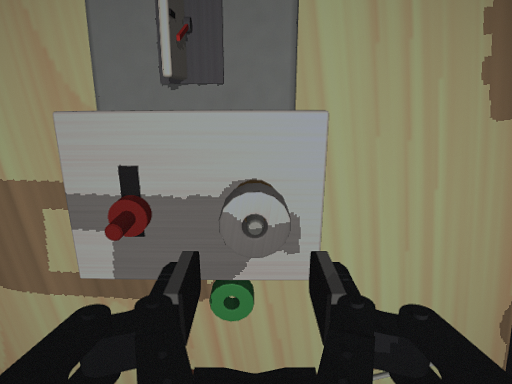

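View pics/s4.png

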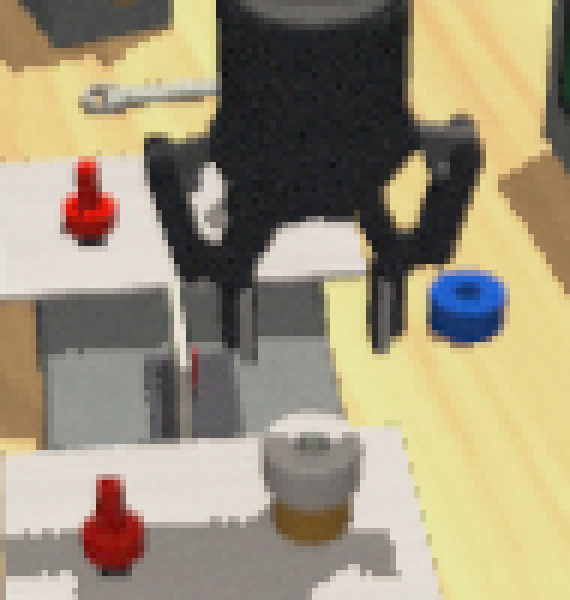

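```bash
python3 - <<'E'
from station import arm
from h import *
arm.move_gripper(.062)
r=arm.move_l([.5565,-.1343,.060],rate=.08,until_force=4)
arm.pause(.1)
s=arm.read_state(); print(r,s['time_s'],s['position'],s['ft_force'])
if not r:
    arm.move_gripper(.047,effort=20); print(arm.read_state()['ft_force'],arm.read_state()['finger_gap'])
    arm.move_gripper(.040,effort=20)
s=arm.read_state(); print(s['time_s'],s['position'],s['ft_force'],s['wrist_torque'],s['finger_gap'])
im,d=arm.snapshot('side'); cv2.imwrite('pics/s5.png',cv2.resize(im[130:230,215:310,::-1],None,fx=6,fy=6,interpolation=cv2.INTER_NEAREST))
E
```

```text
False 13.225 [ 0.55694903 -0.13443674  0.06062844] [-0.85935693  0.20899483 -0.54633381]
[-0.18727628 -0.06458333 -0.36714568] 0.046600861755782166
13.7417 [ 0.55647752 -0.13432795  0.06002006] [-0.25459898 -0.19917289  0.39827618] [ 0.02041192  0.00462998 -0.00051744] 0.04350680915991951
```

View pics/s5.png

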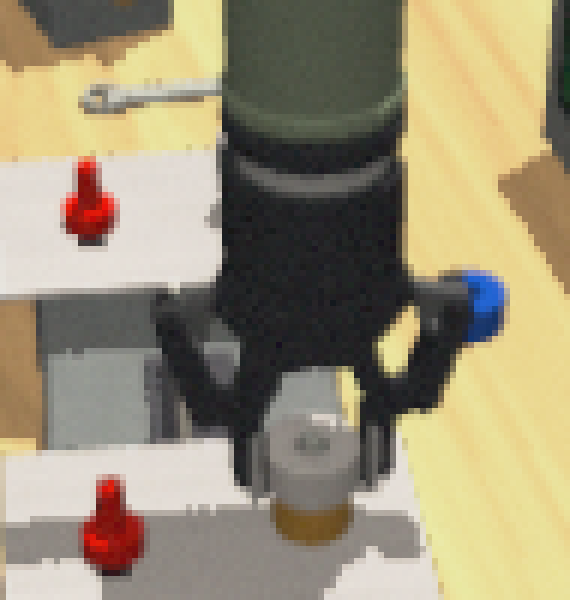

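```bash
python3 - <<'E'
from station import arm
from h import *
arm.move_l([.5565,-.1343,.078],rate=.05)
s=arm.read_state(); print(s['time_s'],s['position'],s['ft_force'],s['finger_gap'])
arm.move_l([.5565,-.1343,.16],rate=.15)
arm.move_gripper(.03,effort=40)
q=ori(np.radians(-8.35))
arm.movep([.510,.07,.16],q); arm.pause(.3)
s=arm.read_state(); print(s['time_s'],s['position'],s['ft_force'],s['finger_gap'])
c=arm.get_calibration('wrist'); im,d=arm.snapshot('wrist'); np.savez('pics/w6.npz',p=im,d=d,**c); cv2.imwrite('pics/w6.png',im[:,:,::-1])
im,d=arm.snapshot('side'); cv2.imwrite('pics/s6.png',cv2.resize(im[100:260,195:310,::-1],None,fx=4,fy=4,interpolation=cv2.INTER_NEAREST))
E
```

```text
14.3 [ 0.55663035 -0.13433465  0.07837393] [-0.35630555  0.49193718 -1.31823569] 0.043301066165019476
16.3667 [0.51036186 0.06902276 0.15988512] [ 0.03170917 -0.71401693 -1.54586018] 0.04299379096494391
```

View pics/w6.png

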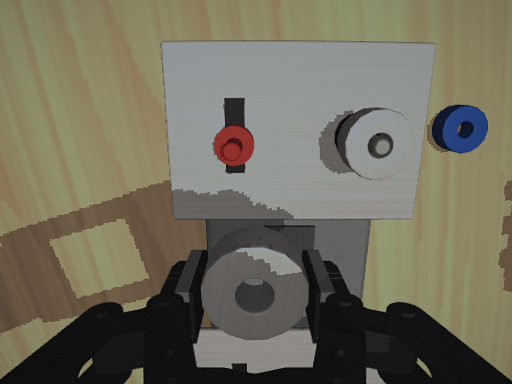

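View pics/s6.png

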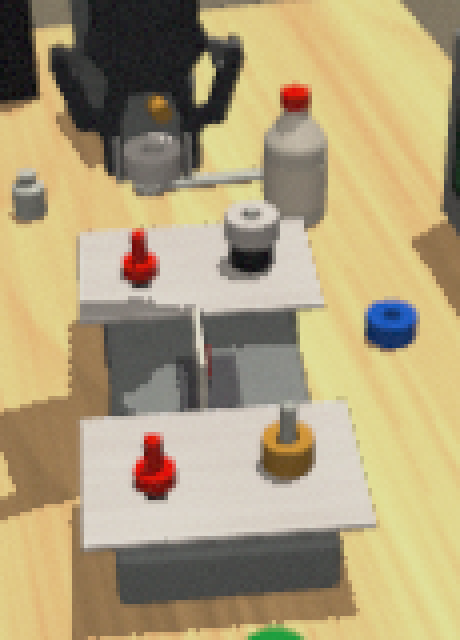

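The ring is held (wrist 255,295) and the brass ring stayed on its post. The left spindle shows at (232,147). I'll fit the held ring and the pin in this same picture.

```bash
python3 - <<'E'
from h import *
z=np.load('pics/w6.npz'); c={k:z[k] for k in('R','t','mtx','D')}; X=cloud(z['p'],z['d'],c); Z=X[...,2]
v,u=np.mgrid[:384,:512]
m=(v<215)&(u>160)&(u<240)&(v>45)
h,e=np.histogram(Z[m&(Z>.06)&(Z<.14)],bins=np.arange(.06,.14,.001)); pan=np.median(Z[m&(Z>.075)&(Z<.09)]); print('pan',pan)
roi=(u>200)&(u<310)&(v>225)&(v<345)
zt=np.median(Z[roi&(Z>.20)&(Z<.23)]); print('ringtop',zt)
t=(roi&(abs(Z-zt)<.003))
# front arc / bottom arc of top face: fit the hole + outer arc
cs,_=cv2.findContours(t.astype(np.uint8),cv2.RETR_CCOMP,cv2.CHAIN_APPROX_NONE)
from scipy.optimize import least_squares
for k in cs:
    if len(k)<30: continue
    P=ray(k.reshape(-1,2),c,zt)[:,:2]*1000
    f=least_squares(lambda q:np.hypot(*(P-q[:2]).T)-q[2],[*P.mean(0),15],loss='soft_l1',f_scale=.5).x; print(len(k),f)
hsv=cv2.cvtColor(z['p'],cv2.COLOR_RGB2HSV)
red=((hsv[...,0]<8)|(hsv[...,0]>172))&(hsv[...,1]>150)&(v<200)
for lo,hi,zz in((.034,.043,.038),(.026,.046,.038),(.007,.017,.012)):
    t=(red&(Z>pan+lo)&(Z<pan+hi)).astype(np.uint8)
    cs,_=cv2.findContours(t,0,cv2.CHAIN_APPROX_NONE)
    k=max(cs,key=cv2.contourArea).reshape(-1,2); P=(ray(k,c,pan+zz)[:,:2]*1000).astype(np.float32); print(zz,cv2.minEnclosingCircle(P),np.median(Z[t>0])-pan)
# slot: dark pixels
dk=(z['p'].max(2)<45)&(abs(Z-pan)<.012)&(u>205)&(u<260)&(v>80)&(v<190)
P=(ray(np.c_[u[dk],v[dk]],c,pan)[:,:2]*1000).astype(np.float32); r=cv2.minAreaRect(P); print('slot',r)
P2=(ray(np.c_[u[m&(abs(Z-pan)<.004)],v[m&(abs(Z-pan)<.004)]],c,pan)); 
E
```

```text
pan 0.08251743188182412
ringtop 0.21645352719717034
380 [510.84354037  69.99707561  21.82995085]
105 [510.7362231   70.36247063   7.14935079]
0.038 ((502.5460510253906, 112.02633666992188), 5.957796096801758) 0.03761637267163474
0.038 ((503.02508544921875, 112.56769561767578), 6.522398471832275) 0.03750288431529161
0.012 ((502.82843017578125, 111.88792419433594), 14.223910331726074) 0.011936909200477408
slot ((502.7641906738281, 116.731689453125), (53.51517868041992, 12.969520568847656), 81.06340789794922)
```

```bash
cat >> h.py <<'E'
def favg(arm,n=15):
    F=[]
    for _ in range(n):
        F.append(arm.read_state()['ft_force']); arm.pause(.01)
    return np.mean(F,0)
E
python3 - <<'E'
from station import arm
from h import *
x,y=.5026,.1110
arm.move_l([x,y,.16],rate=.15); arm.move_l([x,y,.092],rate=.12); arm.pause(.15)
f0=favg(arm); np.save('f0.npy',f0); print(f0,arm.read_state()['position'])
for z in (.084,.080,.076,.072):
    r=arm.move_l([x,y,z],rate=.03,until_force=3); f=favg(arm)-f0; print(z,r,f.round(2),arm.read_state()['position'])
    if r or f[2]>1.0: break
print(arm.read_state()['time_s'])
im,d=arm.snapshot('side'); cv2.imwrite('pics/s7.png',cv2.resize(im[100:260,195:310,::-1],None,fx=4,fy=4,interpolation=cv2.INTER_NEAREST))
im,d=arm.snapshot('wrist'); cv2.imwrite('pics/w7.png',im[:,:,::-1])
E
```

```text
[ 0.09728009  0.17953269 -0.55947389] [0.5029972  0.11107989 0.09264748]
0.084 False [-0.16 -0.28 -0.04] [0.50265302 0.11103753 0.08398983]
0.08 False [ 0.03 -0.    0.03] [0.50262588 0.11100164 0.07997904]
0.076 False [-0.23 -0.22 -0.22] [0.50262819 0.11098985 0.07598742]
0.072 False [-0.19 -0.28 -0.1 ] [0.50264582 0.11100829 0.0720041 ]
19.65
```

View pics/w7.png

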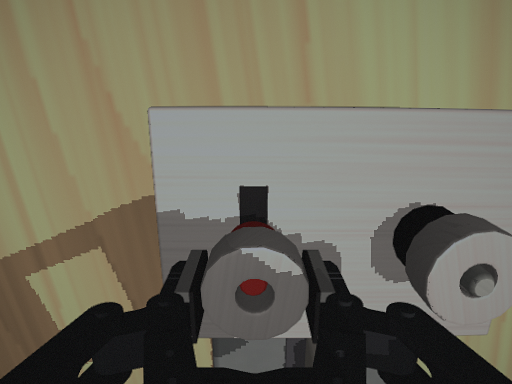

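View pics/s7.png

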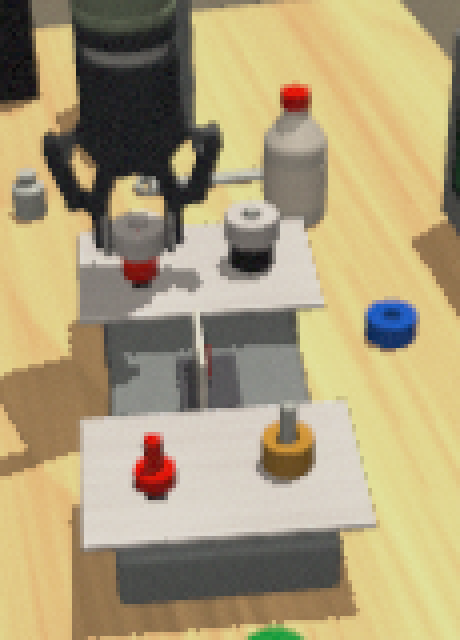

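The pin shows red inside the bore (wrist 254,286) with no force, so it has entered. I'll seat the ring and follow the pan down to level.

```bash
python3 - <<'E'
from station import arm
from h import *
x,y=.5026,.1110; f0=np.load('f0.npy')
def pan():
    c=arm.get_calibration('side'); im,d=arm.snapshot('side'); X=cloud(im,d,c)
    m=lambda a,b:(X[...,0]>.48)&(X[...,0]<.63)&(X[...,1]>a)&(X[...,1]<b)&(X[...,2]>.055)&(X[...,2]<.1)
    return np.median(X[m(.06,.15)][:,2]),np.median(X[m(-.18,-.08)][:,2])
print(pan())
for z in (.066,.062,.059,.057,.0545):
    r=arm.move_l([x,y,z],rate=.03,until_force=3); f=favg(arm,10)-f0; print(z,r,f.round(2),arm.read_state()['position'].round(4),np.round(pan(),4))
    if r or f[2]>1.6: break
print(arm.read_state()['time_s'])
im,d=arm.snapshot('wrist'); cv2.imwrite('pics/w8.png',im[:,:,::-1])
im,d=arm.snapshot('side'); cv2.imwrite('pics/s8.png',cv2.resize(im[100:260,195:310,::-1],None,fx=4,fy=4,interpolation=cv2.INTER_NEAREST))
E
```

```text
(np.float64(0.08223353394703868), np.float64(0.07465504086832636))
0.066 False [-0.31 -0.22 -0.22] [0.5026 0.111  0.0659] [0.0822 0.0748]
0.062 False [ 0.02 -0.03 -0.33] [0.5026 0.111  0.0619] [0.0824 0.0748]
0.059 False [-0.13 -0.54  0.07] [0.5025 0.111  0.0589] [0.0816 0.0753]
0.057 False [-0.47 -0.37  0.39] [0.5025 0.111  0.057 ] [0.0798 0.0773]
0.0545 False [-0.36 -0.12  0.94] [0.5026 0.111  0.0545] [0.0773 0.0798]
21.85
```

View pics/w8.png

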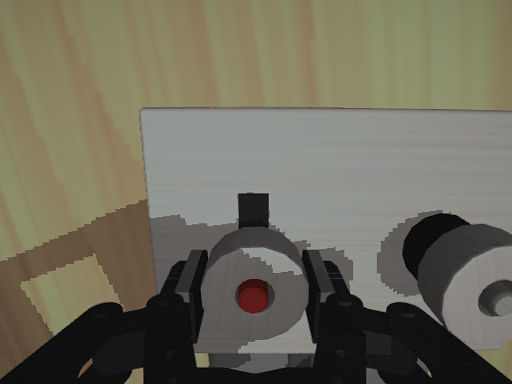

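View pics/s8.png

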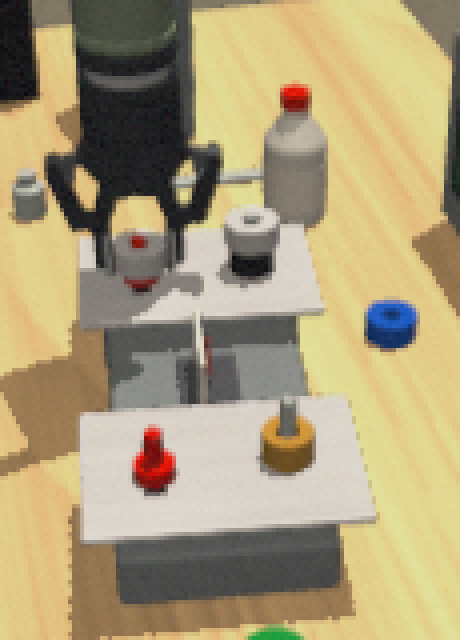

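```bash
python3 - <<'E'
from station import arm
from h import *
x,y=.5026,.1110
arm.move_l([x,y,.0552],rate=.03); arm.pause(.2)
arm.move_gripper(.058,effort=20); arm.pause(.2)
arm.move_l([x,y,.10],rate=.05)
arm.move_l([x,y,.16],rate=.12)
q=ori(np.radians(-8.35))
arm.movep([.54,-.01,.24],q); arm.pause(1.0)
c=arm.get_calibration('wrist'); im,d=arm.snapshot('wrist'); np.savez('pics/w9.npz',p=im,d=d,**c); cv2.imwrite('pics/w9.png',im[:,:,::-1])
X=cloud(im,d,c);v,u=np.mgrid[:384,:512]
for nm,a,b in(('L',.06,.16),('R',-.18,-.07)):
    Z=X[...,2];m=(X[...,0]>.45)&(X[...,0]<.64)&(X[...,1]>a)&(X[...,1]<b)
    k=m&(Z>.06)&(Z<.095); print(nm,'pan',np.median(Z[k]))
pan=.0785
Z=X[...,2]
for lo,hi in((.030,.038),(.043,.050),(.020,.028)):
    t=((Z>pan+lo)&(Z<pan+hi)).astype(np.uint8); k,L,st,ce=cv2.connectedComponentsWithStats(t)
    for i in range(1,k):
        if st[i,4]>500:
            cs,_=cv2.findContours((L==i).astype(np.uint8),0,cv2.CHAIN_APPROX_NONE)
            P=(ray(cs[0].reshape(-1,2),c,np.median(Z[L==i]))[:,:2]*1000).astype(np.float32); print(lo,st[i],cv2.minEnclosingCircle(P),np.median(Z[L==i]))
c=arm.get_calibration('side');im,d=arm.snapshot('side'); cv2.imwrite('pics/s9.png',cv2.resize(im[100:260,195:310,::-1],None,fx=4,fy=4,interpolation=cv2.INTER_NEAREST))
X=cloud(im,d,c)
m=lambda a,b:(X[...,0]>.48)&(X[...,0]<.63)&(X[...,1]>a)&(X[...,1]<b)&(X[...,2]>.055)&(X[...,2]<.1)
print(np.median(X[m(.06,.15)][:,2]),np.median(X[m(-.18,-.08)][:,2]),arm.read_state()['time_s'])
E
```

```text
L pan 0.0790811359718467
R pan 0.07840667525052392
0.03 [ 161   17   54   56 2118] ((503.13616943359375, 110.72942352294922), 21.956073760986328) 0.11297397000263482
0.043 [ 272    5   56   60 2315] ((592.2343139648438, 103.28884887695312), 22.065155029296875) 0.12499968106388976
0.02 [271 273  34  31 643] ((557.4033203125, -132.4609832763672), 18.73198127746582) 0.10219732797624805
0.07882820332141023 0.07817778847592685 26.35
```

View pics/w9.png

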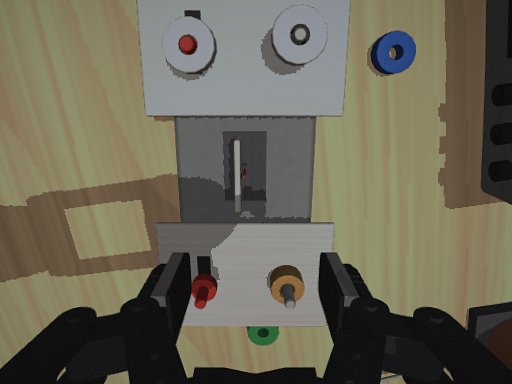

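View pics/s9.png

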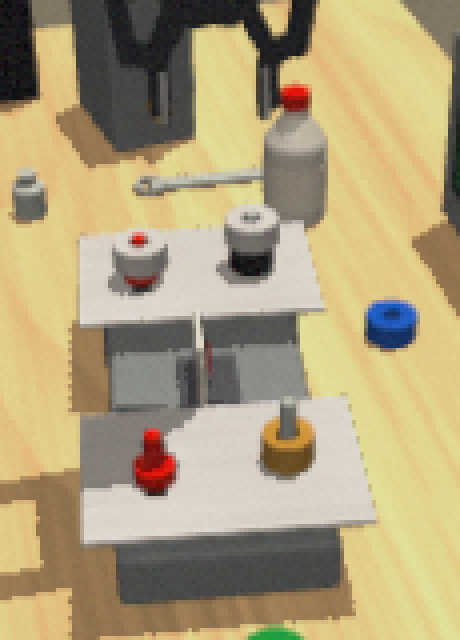

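```bash
python3 - <<'E'
from station import arm
print(arm.sign_off(), arm.read_state()['time_s'])
E
```

```text
the job is handed in; nothing more can be done
the job is handed in; nothing more can be done
```

The job is handed in. I took the aluminium ring off the lower right pan's post (above the brass ring), put it on the left pan's red spindle, pressed it down to the collar, let go and backed away. The clock read about 26 s at the last check.

**Last checks, after release:**
- **Pans:** about 0.3 mm either side of level, and both the wrist and side cameras agree.
- **Placed ring:** its top is 34 mm above the pan, which puts its centre at 23 mm as required. It is within about 1 mm of the fitted spindle position.
- **Other rings:** the brass ring is alone on the right post. The second aluminium ring still sits over the black one on the left post.
- **Forces:** while lowering the ring, the averaged vertical force changed by at most 1 N.

**What disagreed:** the real fingertips sit about 33 mm behind where the described tool centre point puts them. My first grasp therefore closed above the ring without touching it. I saw this in the pictures, measured the offset and grasped lower.

I found the spindle from the camera, and the ring went over the pin on the first try, so no feeling search was needed. I did not measure whether the bystanders had moved, but nothing came near them.

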